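# Close and latch the service hatch of the measuring stand's drive unit

## Robot

A 6-joint arm with a two-finger parallel gripper is mounted at the origin on the work surface. World frame = base frame: x ahead of the robot, y to its left, z up, the work surface at z = 0. Lengths are in m, angles in rad, forces in N, time in s.
With the tool pointing down it reaches from about 0.375 to 0.975 m from the base axis. Payload 3.8 kg.
Tool frame: the origin (TCP) lies midway between the tips of the shut fingers; the grasp point (between the pads) lies 19 mm behind it; x points along the fingers, y is the direction in which the jaws open and shut, and the axes are right-handed (so a half turn about x gives the same grasp; the last joint's range is limited). The gripper opens to 88 mm and grips with 3 to 60 N. Pads are 18 mm wide; open, the fingers measure 123 mm over their backs; the gripper's body (75 mm by 187 mm) begins 45 mm behind the grasp point.
Start: joints at [-1.186, 0.264, 1.604, -0, 1.274, -0.037], TCP at [0.276, -0.616, 0.239] pointing down, gripper open.
Joint ranges: [-2.63, 2.63], [-0.94, 2.18], [0.31, 2.57], [-1.31, 4.45], [0, 2.66], [-2.55, 2.55]. Speed limits (rad/s): [2.57, 2.57, 3.14, 3.14, 3.14, 3.14].

## Interface

Orientations are given as a rotation vector (axis times angle).
In Python, from cell import manip, inverse_kinematics, cams, order gives the robot as it stands. Calls block until the motion is done:
- manip.move_pose(position, orientation): joint-space move of the TCP to a pose.
- manip.move_linear(position, rate=0.15, rot=None): straight line of the TCP; rot=None keeps the orientation; rate is the mean speed in m/s.
- manip.set_joints(angles): joint-space move.
- manip.set_gripper(opening, force=None): finger opening in m; force is the grip in N (None keeps the last); returns when the fingers have stopped.
- manip.dwell(seconds).
- inverse_kinematics(position, orientation): joint angles nearest the present ones, or None.
- manip.state(): the state.
- cams.capture(name): name is "side" or "top"; returns a dict with "image" (400x640x3 uint8, blue, green, red), "z_map" (400x640 float32, m along the optical axis (not along the pixel's ray), 0 where there is no reading), "intrinsics" (3x3 intrinsics, pixels), "k1" (the pictures are not rectified: a ray, as slopes to the right and down, at radius r is drawn at 1 + k1 r^2 times it, then the intrinsics apply), "position" and "orientation" of the camera in the world. Camera axes: x right, y down, z forward; pixel columns grow to the right and rows downward; lengths in m; the calibration is good to about 2 mm. A picture is of the moment at which its call begins.
A pose or a line that the arm cannot do raises manip.IKError and nothing moves.
- order.close_job(): hands the job in, once; it reports no verdict.
The state is a dict: "clock": time; "joint_pos": joint angles; "joint_velocities": joint speeds; "tau": joint torques, N m; "tool_pos": TCP position; "tcp_rot": TCP orientation; "contact_force": force on the tool from outside, world axes, zero at the start; "moment": the same for the moment, N m; "gripper_width": finger opening in m.
Only numpy, scipy, OpenCV 4.12 (cv2) and the standard library are available. Lean on these libraries where they do the work, as an engineer would, in place of code of your own. Each camera call takes 0.05 s, during which the arm holds its last target.

## Task

Close the open service hatch on top of the grey drive unit and latch it: swing the panel down, hold it pressed against its springy seal and turn the black wing knob clockwise to its stop, so that the hidden tongue lies behind the frame edge and the hatch stays shut when you let go. Press only until the panel meets its metal rests, without driving it down hard; never force the knob if the tongue butts against the edge. Leave the things around and on the unit where they are.

Things in the scene. Friction and masses are not known exactly. Their poses are not given: they have to be found in the camera images.
- case_top (a point): centre of the top sheet of the grey drive unit, a fixed sheet-steel case 260 x 300 x 85 mm (x, y, z) standing level on the bench; the point is 85 mm above the bench. x: level, from the hatch's free edge towards its hinge, away from the robot within 0.35 rad; z up.
- hinge (a point): middle of the hatch's hinge axis, 108 mm along the case's +x from its centre and 13.5 mm above its top. x axis: level, from the free edge of the shut hatch towards the hinge; y axis: along the hinge; z up. The hinge is fixed to the case.
- hatch (a joint): angle of the hatch, rad: 0 = level (about latched), grows as the free edge rises. The white sheet panel, 213 x 180 x 3 mm, reaches from the hinge to -x; its mid-plane passes through the hinge axis. The sprung hinge (friction 0.14 N m, weight balanced) holds it where it is left. Shut but not latched it rests on its seal at 0.037 to 0.062; latched it lies between -0.028 and 0.028, case by case.
- hatch_edge (a point): middle of the free edge, outer face. Below it lies a soft rubber bulb seal: 0.75 N per mm. From resting on it, the edge must go down 3 to 18 mm more for the tongue to clear the frame edge (it differs and is not reported). 1 mm past that the panel meets two metal rests, level with the knob: stiff, 30 N per mm, not to be loaded above 13 N. A push of 17 N straight down on the knob always clears.
- wing_grip (a point): on the black wing knob's axis, 170 mm from the hinge, midway across the hatch, 43 mm from the free edge. Skirt 46 mm across, its top 7.5 mm above the panel's mid-plane; on it a blade 46 mm long, 10 mm thick, top at 31.5 mm. This point: at 21.5 mm. y axis: along the blade (white stripe at its -y end), x: through its thickness, z: knob axis, outwards.
- wing (a joint): angle of the wing knob, rad: 0 = unlatched, blade parallel to the hinge; grows clockwise seen from above; stop at 1.571, stripe and tongue towards the free edge. Friction 0.05 N m. The hidden tongue, 40 mm long, reaches the frame edge at about 0.6; it butts there unless the hatch is pressed down far enough (not above 25 N: it bends). Past 0.9, below the edge, it holds the hatch shut.
- setting_piece: bystander: loose brass stepped cylinder, 32 mm across, 34 mm high, standing on top of the case beside the hatch (its origin: centre of its underside).
- fuse_jar: bystander: loose glass jar with grey cap, 48 mm across, 62 mm high, on the bench beside the case (origin: centre of its underside).
- driver: bystander: loose screwdriver with green handle, 170 mm long, lying on the bench beside the case.
- parts_tray: bystander: loose aluminium tray 110 x 80 x 22 mm on the bench beside the case (origin: centre of its underside).

How it is judged:
On the way, in this order (a step that is already met when the one before it is completed fails the run):
1. the hatch is swung down onto its seal (value of joint hatch below 0.075 rad), for 0.2 s.
2. the hatch is pressed down and the wing knob is turned so that the tongue lies behind the frame edge (value of joint wing above 1.3 rad and value of joint hatch below 0.032 rad), for 0.2 s.
At the end, for the whole second after the job is handed in: The hatch lies shut (below 0.032 rad) and stays there by itself, the wing knob turned to at least 1.3 rad of its 1.571 rad, both at rest (all of step 2 and velocity of joint each of wing, hatch below 0.05 rad/s); the robot touches nothing.
It fails at once if the panel is driven hard onto the metal rests of the frame (more than 13 N) (contact force between hatch and rests above 13 N).
It fails at once if the knob is forced while its tongue butts against the frame edge (more than 25 N between tongue and edge) (value of joint wing below 0.9 rad and contact force between wing_c2 and frame_c0 above 25 N).
It fails at once if a thing standing around is shifted by more than 25 mm or tipped over (distance of any of setting_piece, fuse_jar, driver, parts_tray from where it was at the start of the episode above 0.025 m or angle between any of setting_piece, fuse_jar's own z axis and vertical above 0.5 rad).
It also fails if it takes over 72 s, if anything falls off the work surface, if the arm or the gripper's body presses on something with over 40 N, if the wrist force passes 120 N, or if a joint passes its speed limit or range.

## Working session

There is one attempt and no reset: what is moved stays moved. The work goes in short steps, each a Python script; the robot and the scene stay as the last script left them, time stands still between calls to the robot, and variables do not carry over. Pictures are saved under pics/ and viewed, and the job is handed in when it is done.

```bash
ls; mkdir -p pics
cat > h.py <<'E'
import numpy as np, cv2
from cell import manip, inverse_kinematics, cams, order
from scipy.spatial.transform import Rotation as R
E
python3 - <<'E'
from h import *
for n in ("side","top"):
    c=cams.capture(n); cv2.imwrite(f"pics/{n}0.png",c["image"]); np.savez(f"{n}0.npz",**c)
    print(n,c["intrinsics"],c["k1"],c["position"],c["orientation"])
s=manip.state(); print(s)
E
```

```text
pics
side [[407.17622235   0.         322.43936378]
 [  0.         407.17622235 198.85149236]
 [  0.           0.           1.        ]] 0.013420391994750674 [ 0.14693188 -0.52740347  0.54435322] [-2.00826847  0.7229175  -0.42810735]
top [[442.49180651   0.         314.97048623]
 [  0.         442.49180651 200.20686756]
 [  0.           0.           1.        ]] -0.12078262188322707 [0.50580982 0.05757332 1.14642584] [-2.18435909  2.14103255 -0.12269095]
{'clock': 0.1, 'joint_pos': array([-1.18589440e+00,  2.64713822e-01,  1.60519997e+00, -2.82845154e-05,
        1.27373966e+00, -3.69135106e-02]), 'joint_velocities': array([ 0.00024101, -0.00199725, -0.00335013,  0.00057069, -0.00137907,
       -0.00051755]), 'tau': array([ 2.24648920e-04, -5.03618574e+01, -3.58071971e+01,  7.31579633e-02,
        2.33762985e-02, -6.65406060e-05]), 'tool_pos': array([ 0.27609821, -0.61524981,  0.2375085 ]), 'tcp_rot': array([ 1.98906425,  0.42799403, -1.98984428]), 'contact_force': array([ 0.28629132,  0.79546092, -0.07218094]), 'moment': array([-0.03710527, -0.05507919, -0.04038264]), 'gripper_width': 0.08794954127094717}
```

View pics/side0.png

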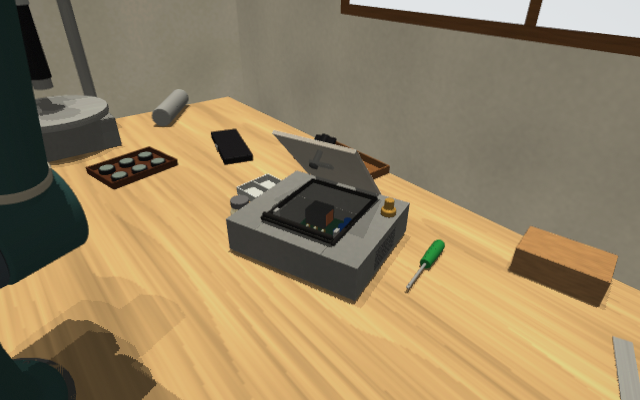

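View pics/top0.png

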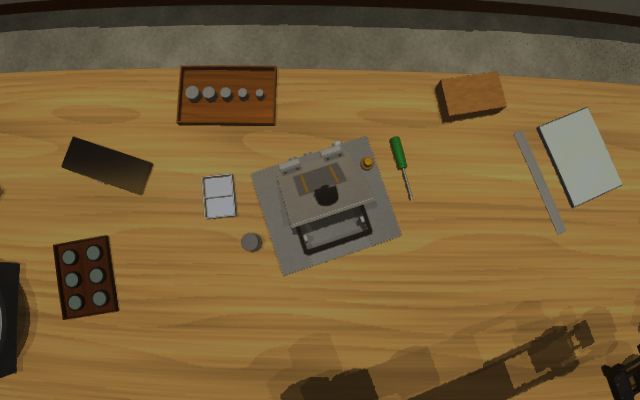

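The side view shows the hatch open by about 45° around (330,165), with the brass piece at (389,208) and the driver at (425,265). In the top view the case is centred near (325,205), the jar is at (251,242) and the knob at (326,195). Next I'll measure these with the depth maps.

```bash
cat >> h.py <<'E'
def cloud(c):
    K=np.asarray(c["intrinsics"]);k1=float(c["k1"]);h,w=c["z_map"].shape
    u,v=np.meshgrid(np.arange(w),np.arange(h))
    p=cv2.undistortPoints(np.stack([u,v],-1).reshape(-1,1,2).astype(float),K,np.array([k1,0,0,0.])).reshape(h,w,2)
    z=c["z_map"][...,None]; P=np.concatenate([p*z,z],-1)
    P=P@R.from_rotvec(c["orientation"]).as_matrix().T+c["position"]
    P[c["z_map"]==0]=np.nan
    return P
E
python3 - <<'E'
from h import *
for n in ("top","side"):
    c=dict(np.load(f"{n}0.npz")); P=cloud(c); z=P[...,2]
    reg=(P[...,0]>.3)&(P[...,0]<.85)&(P[...,1]>-.3)&(P[...,1]<.35)
    print(n,"bench",np.nanmedian(z[reg&(z<.03)]))
    m=(reg&(abs(z-.085)<.006))
    m8=m.astype(np.uint8); k,l,st,_=cv2.connectedComponentsWithStats(m8); 
    i=1+np.argmax(st[1:,4]); q=P[l==i]
    r=cv2.minAreaRect(q[:,:2].astype(np.float32)*1000); print(n,"rect",r,np.median(q[:,2]),st[i])
    hsv=cv2.cvtColor(c["image"],cv2.COLOR_BGR2HSV)
    # brass
    b=reg&(hsv[...,1]>130)&(hsv[...,0]<28)&(z>.09)&(z<.14)
    print("brass",b.sum(),np.nanmedian(P[b],0), np.nanmax(P[b],0),np.nanmin(P[b],0))
    # panel: above .12
    up=reg&(z>.105)&~b
    q=P[up]; 
    print("n panel",len(q),q.min(0),q.max(0))
    # ransac plane
    rng=np.random.default_rng(0);best=0
    for _ in range(500):
        a=q[rng.choice(len(q),3,False)]; nn=np.cross(a[1]-a[0],a[2]-a[0]); 
        if np.linalg.norm(nn)<1e-5: continue
        nn/=np.linalg.norm(nn); d=abs((q-a[0])@nn)<.003
        if d.sum()>best: best=d.sum();bi=d
    e=q[bi]; cc=e.mean(0); nn=np.linalg.svd(e-cc)[2][2]; nn*=np.sign(nn[2])
    print("plane",best,cc,nn,"tilt",np.arccos(nn[2]),"az",np.arctan2(nn[1],nn[0]))
    oth=q[(q-cc)@nn>.006]; print("knob-ish",len(oth),np.median(oth,0),oth.min(0),oth.max(0), ((oth-cc)@nn).max())
E
```

```text
top bench 0.0012500348915818194
top rect ((617.8854370117188, 33.836578369140625), (260.9666442871094, 299.556884765625), 19.511415481567383) 0.08581042941630079 [ 251  136  151  139 5624]
brass 131 [ 0.71429539 -0.06194742  0.10655842] [0.73335433 0.09473428 0.13985481] [ 0.67607629 -0.07730737  0.09331477]
n panel 4874 [ 0.4998266  -0.07186866  0.10500106] [0.74483333 0.15075302 0.2622008 ]
plane 4061 [0.64603469 0.04564053 0.18830181] [0.69798503 0.2485347  0.67160062] tilt 0.8344293120000628 az 0.34207615448579826
knob-ish 320 [0.62326885 0.03748015 0.24467511] [0.60092569 0.01345981 0.23266616] [0.64121842 0.06125489 0.25650639] 0.0320968957382751
side bench -0.0007248031552082868
side rect ((619.1923828125, 32.7877197265625), (265.9623718261719, 301.5773620605469), 19.566390991210938) 0.08466814480067442 [ 226  170  184  101 5351]
brass 186 [ 0.71297706 -0.07194191  0.10150664] [ 0.73087952 -0.05583975  0.11996466] [ 0.70339583 -0.08237253  0.0901683 ]
n panel 3203 [ 0.50273043 -0.07476026  0.10500486] [0.74108184 0.14792228 0.25780319]
plane 2459 [0.64193918 0.03552957 0.19071835] [0.69639268 0.24560039 0.67432757] tilt 0.8307426180903013 az 0.3390560357058428
knob-ish 152 [0.62727434 0.03025471 0.24488008] [0.61712018 0.01252501 0.23792489] [0.64241793 0.05886604 0.25297554] 0.034496984918768736
```

```bash
cat >> h.py <<'E'
psi=.341; C=np.array([.6185,.0333,.085]); ex=np.array([np.cos(psi),np.sin(psi),0]); ey=np.array([-np.sin(psi),np.cos(psi),0]); ez=np.array([0,0,1.])
H=C+.108*ex+.0135*ez
def down(j):  # tool x down, tool y along j
    x=-ez; y=j/np.linalg.norm(j); return R.from_matrix(np.stack([x,y,np.cross(x,y)],1)).as_rotvec()
def st(msg=""):
    s=manip.state(); f=s["contact_force"]; print(msg,"t%.2f"%s["clock"],"p",s["tool_pos"].round(4),"f",f.round(2),"m",s["moment"].round(2),"w%.4f"%s["gripper_width"]); return s
E
python3 - <<'E'
from h import *
for s in (1,-1):
  for nm,j in (("ey",ey),("ex",ex),):
    q=inverse_kinematics(C+.1*ez-.062*ex+.05*ez,down(s*j)); print(s,nm,None if q is None else q.round(2))
s=st()
manip.move_linear([.276,-.616,.36],rate=.25)
# choose sign near present
best=None
P=H-.19*np.cos(.83)*ex+.05*ey+ez*(.19*np.sin(.83)+.05)
for sg in(1,-1):
    q=inverse_kinematics(P,down(sg*ey)); 
    if q is not None and (best is None or abs(q[5])<best[0]): best=(abs(q[5]),sg,q)
print(best)
manip.set_gripper(0.0,20)
manip.move_pose(P,down(best[1]*ey)); st("above")
print(best[1])
c=cams.capture("side"); cv2.imwrite("pics/s1.png",c["image"])
E
```

```text
1 ey [-0.02  0.05  1.86  0.    1.24 -1.93]
1 ex [-0.02  0.05  1.86 -0.    1.24 -0.36]
-1 ey [-0.02  0.05  1.86  0.    1.24  1.21]
-1 ex None
 t0.10 p [ 0.2761 -0.6152  0.2375] f [ 0.29  0.8  -0.07] m [-0.04 -0.06 -0.04] w0.0879
(np.float64(1.3131255353491795), -1, array([0.08332921, 0.07152502, 1.73483962, 0.        , 1.33522801,
       1.31312554]))
above t4.71 p [0.583  0.0728 0.2888] f [-0.01 -0.88  0.14] m [-0.02  0.07  0.  ] w0.0006
-1
```

View pics/s1.png

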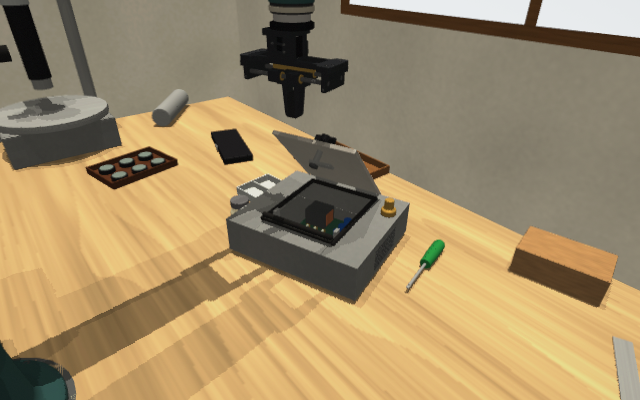

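The gripper is above the panel, with its fingertips at (293,112). Next I'll push the panel down along its arc and watch the force.

Run:
```python
from h import *
rot=down(-ey); r=.19
b=manip.state()["contact_force"]
for th in (.86,.75,.64,.53,.42,.32,.22,.15,.11,.09,.075,.06,.05):
    p=H-r*np.cos(th)*ex+.05*ey+ez*(r*np.sin(th)+.0015/np.cos(th)+.009*np.tan(th))
    manip.move_linear(p,rate=.1 if th>.12 else .03,rot=rot); s=st("%.3f dz %.4f"%(th,manip.state()["tool_pos"][2]-p[2]))
    if abs((s["contact_force"]-b)[2])>4.5: break
manip.dwell(.3)
c=cams.capture("side"); cv2.imwrite("pics/s2.png",c["image"])
```

```text
0.860 dz -0.0007 t5.24 p [0.5864 0.0749 0.2545] f [-0.12 -0.19  0.8 ] m [ 0.02 -0.02  0.03] w-0.0000
0.750 dz 0.0003 t5.62 p [0.5724 0.07   0.2387] f [ 0.23 -0.26 -0.62] m [-0.04 -0.08  0.  ] w0.0003
0.640 dz -0.0001 t5.99 p [0.5598 0.0656 0.2204] f [ 0.48  0.49 -0.54] m [0.06 0.03 0.01] w0.0005
0.530 dz -0.0003 t6.37 p [0.5488 0.0617 0.2013] f [-1.03  0.27  1.01] m [ 0.01  0.03 -0.  ] w0.0002
0.420 dz -0.0006 t6.74 p [0.5395 0.0585 0.181 ] f [-0.29  0.37  0.82] m [ 0.   -0.01 -0.05] w0.0007
0.320 dz -0.0005 t7.09 p [0.5331 0.0562 0.1623] f [-0.32 -0.37  0.9 ] m [-0.   -0.01 -0.04] w0.0004
0.220 dz -0.0005 t7.44 p [0.5283 0.0545 0.143 ] f [ 0.29 -0.    0.17] m [0.02 0.   0.03] w0.0004
0.150 dz -0.0004 t7.73 p [0.526  0.0537 0.1293] f [0.32 0.63 0.39] m [ 0.03  0.04 -0.01] w0.0005
0.110 dz -0.0002 t8.15 p [0.5254 0.0534 0.1217] f [-0.49  0.21  0.16] m [ 0.03  0.04 -0.03] w0.0005
0.090 dz -0.0003 t8.43 p [0.525  0.0532 0.1176] f [-0.49  0.23  0.68] m [-0.02 -0.03  0.06] w0.0002
0.075 dz -0.0003 t8.68 p [0.5248 0.0532 0.1147] f [-0.07 -0.09  0.23] m [ 0.02 -0.02 -0.03] w0.0005
0.060 dz -0.0003 t8.93 p [0.5246 0.0531 0.1116] f [-0.58  0.63 -0.26] m [ 0.01 -0.02 -0.02] w0.0004
0.050 dz -0.0001 t9.18 p [0.5246 0.0531 0.1098] f [-0.51  0.08 -0.5 ] m [ 0.04  0.01 -0.06] w0.0005
```

View pics/s2.png

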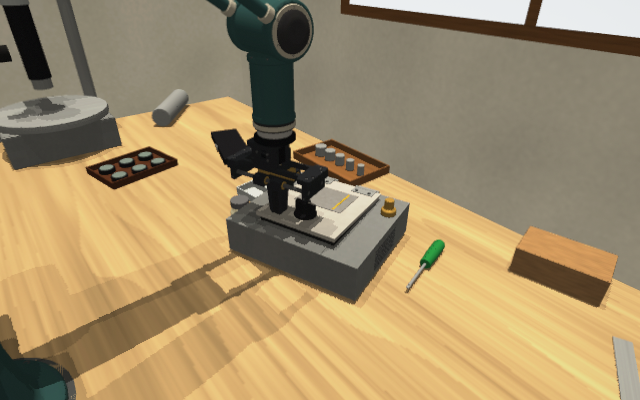

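The panel is down near the seal and the knob is at (306,208). I'll back off and measure the knob again.

Run:
```python
from h import *
s=manip.state(); p=s["tool_pos"]
manip.move_linear(p+[0,0,.08],rate=.2)
manip.set_gripper(.05,25)
K=H-.170*ex
G=K-.16*ex+.13*ez
manip.move_pose(G,down(ex)); s=st("away")
for n in ("side","top"):
    c=cams.capture(n); cv2.imwrite(f"pics/{n}3.png",c["image"]); P=cloud(c)
    d=P-H; u=d@ex; v=d@ey; z=P[...,2]
    pan=(u<-.01)&(u>-.215)&(abs(v)<.088)&(z>.09)&(z<.15)
    near=(abs(u+.17)<.035)&(abs(v)<.035)
    q=np.stack([u,v,z],-1)[pan&~near&((u<-.15)|(abs(v)>.06))&(u<-.03)]
    A=np.c_[q[:,:2],np.ones(len(q))]; a=np.linalg.lstsq(A,q[:,2],rcond=None)[0]
    e=abs(A@a-q[:,2])<.003; a=np.linalg.lstsq(A[e],q[e,2],rcond=None)[0]
    print(n,len(q),e.sum(),"angle",np.arctan(-a[0]),"tiltv",a[1],"z at hinge",a[2], "edge u",np.percentile(u[pan&(abs(v)<.05)],.5))
    h=z-(a[0]*u+a[1]*v+a[2])
    k=(abs(u+.17)<.04)&(abs(v)<.04)&(h>.022)&(z<.16)
    w=np.stack([u,v],-1)[k].astype(np.float32)
    print("blade",len(w),(w.min(0)+w.max(0))/2,cv2.minAreaRect(w*1000),np.median(z[k]))
    dark=(c["image"].max(-1)<60)&(abs(u+.17)<.03)&(abs(v)<.03)&(h>.003)
    print("dark",dark.sum(),u[dark].min(),u[dark].max(),v[dark].min(),v[dark].max()) if dark.sum() else None
a=[cv2.imread("pics/side3.png")[140:300,200:440],cv2.imread("pics/top3.png")[110:270,220:460]]
cv2.imwrite("pics/c3.png",cv2.resize(np.vstack(a),None,fx=1.8,fy=1.8,interpolation=cv2.INTER_CUBIC))
```

```text
away t12.50 p [ 0.4094 -0.0409  0.2285] f [ 0.25 -0.52 -0.86] m [-0.02 -0.14 -0.03] w0.0500
side 2150 1552 angle 0.034521683118671376 tiltv 0.0023132630186919606 z at hinge 0.10093502224427123 edge u -0.21376106026952474
blade 143 [-0.16880046 -0.00170744] ((-169.14659118652344, -2.3981571197509766), (43.46091842651367, 21.43222427368164), 66.41802978515625) 0.13647035288069376
dark 342 -0.19282565544194302 -0.160925575906906 -0.024207116039324166 0.020050264214983602
top 2501 2235 angle 0.047014621908996385 tiltv 0.0006889899194209292 z at hinge 0.10081639245312257 edge u -0.21253586829268262
blade 118 [-0.1691246   0.00231162] ((-168.80055236816406, 2.556821823120117), (43.550106048583984, 18.576576232910156), 71.3855209350586) 0.1383893110723301
dark 244 -0.19048077099230537 -0.14840403792480572 -0.019018658176817457 0.023961740869093567
```

View pics/c3.png

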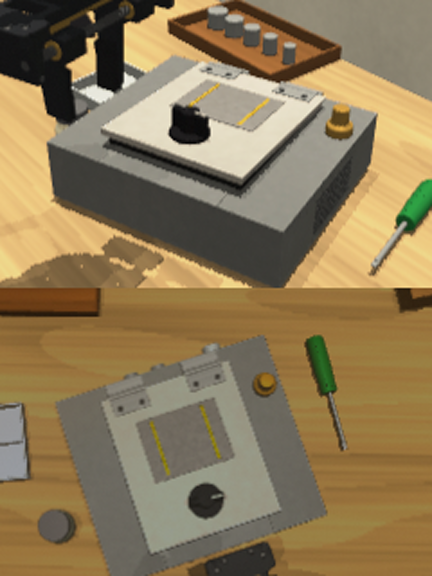

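The hatch rests at about 0.045 rad. The blade may be turned slightly, so I'll check its direction from the saved pixels before gripping.

Run:
```python
from h import *
for n in ("side","top"):
    c=cams.capture(n); P=cloud(c); d=P-H; u=d@ex; v=d@ey; z=P[...,2]
    k=(abs(u+.17)<.03)&(abs(v)<.03)
    for lo in (.128,.131,.134):
        m=k&(z>lo)&(z<.15); w=np.stack([u,v],-1)[m]; cc=w.mean(0); U,S,V=np.linalg.svd(w-cc); 
        print(n,lo,len(w),cc.round(4),(S/np.sqrt(len(w))).round(4),"dir",np.degrees(np.arctan2(V[0,0],V[0,1])).round(1))
    g=c["image"].min(-1); s=k&(z>.128)&(g>95); print("stripe",s.sum(),np.c_[u[s],v[s],z[s]].mean(0) if s.sum() else 0)
    ys,xs=np.where(k); y0,y1,x0,x1=ys.min()-5,ys.max()+5,xs.min()-5,xs.max()+5
    cv2.imwrite(f"pics/k_{n}.png",cv2.resize(c["image"][y0:y1,x0:x1],(400,400),interpolation=cv2.INTER_NEAREST))
cv2.imwrite("pics/k.png",np.hstack([cv2.imread("pics/k_side.png"),cv2.imread("pics/k_top.png")]))
```

```text
side 0.128 152 [-0.172  -0.0039] [0.0121 0.0046] dir -176.2
side 0.131 125 [-0.1716 -0.0034] [0.0117 0.0047] dir -175.6
side 0.134 101 [-0.1708 -0.0035] [0.0115 0.0048] dir -174.4
stripe 15 [-0.16818068 -0.01086589  0.1374111 ]
top 0.128 118 [-0.1693  0.0026] [0.0118 0.0045] dir 5.3
top 0.131 116 [-0.1692  0.0023] [0.0116 0.0045] dir 5.7
top 0.134 112 [-0.1692  0.0024] [0.0117 0.0045] dir 5.1
stripe 4 [-0.17034823 -0.01237896  0.13884391]
```

View pics/k.png

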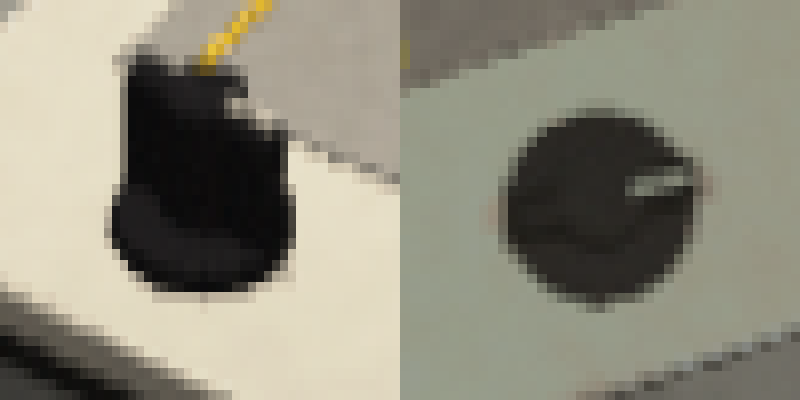

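The blade lies within about 5° of parallel to the hinge. I'll straddle it loosely, set the fingertips on the skirt, and press in small steps until the force shows the panel has met the rests.

```bash
cat >> h.py <<'E'
def fz(n=4,dt=.01):
    a=[]
    for _ in range(n):
        manip.dwell(dt); s=manip.state(); a.append(np.r_[s["contact_force"],s["tool_pos"][2]])
    return np.mean(a,0)
K=H-.170*ex
E
python3 - <<'E'
from h import *
manip.set_gripper(.03)
T=K+.0007*ex
manip.move_pose(np.r_[T[:2],.19],down(ex))
manip.move_linear(np.r_[T[:2],.130],rate=.12,rot=down(ex)); st("over")
manip.move_linear(np.r_[T[:2],.118],rate=.05); 
manip.set_gripper(.0145,10); b=fz(12); st("straddle"); print("bias",b)
np.save("bias.npy",b)
z=.118; log=[]
t0=manip.state()["clock"]
while z>.110:
    z-=.0005; manip.move_linear(np.r_[T[:2],z],rate=.02); f=fz(4)-b; log.append((z,f[2],f[3]+b[3]))
    if f[2]>1.5: break
print(np.round(log,4)); st(); print("time/step",(manip.state()["clock"]-t0)/len(log))
c=cams.capture("side"); cv2.imwrite("pics/s4.png",c["image"])
E
```

```text
over t14.53 p [0.5608 0.0125 0.1307] f [0.09 0.85 0.13] m [-0.04 -0.12 -0.05] w0.0301
straddle t15.45 p [0.5608 0.0128 0.1181] f [-0.5   0.02  0.  ] m [ 0.   -0.12 -0.04] w0.0149
bias [ 0.13017554 -0.1751172   0.14422245  0.11809809]
[[ 0.1175  0.2672  0.1174]
 [ 0.117  -0.7209  0.117 ]
 [ 0.1165 -0.3958  0.1165]
 [ 0.116  -0.0654  0.116 ]
 [ 0.1155 -0.3157  0.1155]
 [ 0.115  -0.5254  0.115 ]
 [ 0.1145  0.9434  0.1145]
 [ 0.114   0.8407  0.1141]
 [ 0.1135  1.5548  0.1135]]
 t18.00 p [0.5607 0.0128 0.1135] f [-0.74 -0.22  0.93] m [-0.05  0.09  0.01] w0.0147
time/step 0.28333333333333344
```

View pics/s4.png

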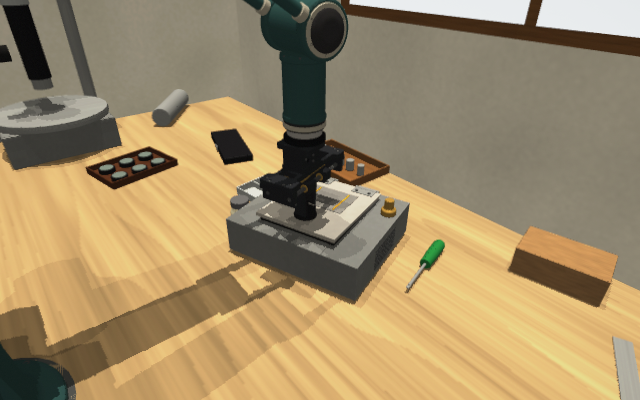

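Run:
```python
from h import *
b=np.load("bias.npy"); T=K+.0007*ex
z=.1135; log=[]; t0=manip.state()["clock"]; stop=""
while manip.state()["clock"]-t0<19:
    z-=.0005 if z>.1127 else .00015
    manip.move_linear(np.r_[T[:2],z],rate=.02); f=fz(3)-b
    if len(log)>=3:
        L=np.array(log); w=L[-6:]; pred=np.median(w[:,1]+(w[:,0]-z)*1180)
        if f[2]>pred+1.5 or f[2]>15:
            f2=(fz(8)-b); f=f2
            if f[2]>pred+2 or f[2]>15: stop="knee %.2f vs %.2f"%(f[2],pred); log.append((z,f[2],f[3]+b[3])); break
    log.append((z,f[2],f[3]+b[3]))
print(np.round(log,5)[::3]); print(np.round(log[-4:],5),stop); st()
np.save("log.npy",log)
```

```text
[[ 0.113    2.14984  0.113  ]
 [ 0.1122   3.29175  0.11219]
 [ 0.11175  3.6661   0.11171]
 [ 0.1113   3.78338  0.11133]
 [ 0.11085  4.67581  0.11085]
 [ 0.1104   5.29166  0.11039]
 [ 0.10995  4.84933  0.10997]
 [ 0.1095   5.37524  0.10957]
 [ 0.10905  6.19932  0.10918]
 [ 0.1086   6.05154  0.10879]
 [ 0.10815  6.7343   0.1084 ]
 [ 0.1077   7.21054  0.10801]
 [ 0.10725  6.75553  0.1076 ]
 [ 0.1068   7.76038  0.1072 ]
 [ 0.10635  7.72723  0.10683]
 [ 0.1059   8.84577  0.10649]
 [ 0.10545  9.37463  0.10615]
 [ 0.105   10.00633  0.10587]
 [ 0.10455 11.97349  0.10578]
 [ 0.1041  14.12846  0.10568]]
[[ 0.10425 13.19542  0.10571]
 [ 0.1041  14.12846  0.10568]
 [ 0.10395 14.7834   0.10565]
 [ 0.1038  15.65554  0.10562]] knee 15.66 vs 13.67
 t34.88 p [0.5606 0.0127 0.1056] f [-9.35 -2.72 16.29] m [-0.26  1.44  0.03] w0.0142
```

From command 0.105 the tip stopped at z≈0.1058 while the force kept rising, so the panel is on its rests with roughly 5 N on them. I'll ease off a little, relieve the side load and grip.

Run:
```python
from h import *
b=np.load("bias.npy"); T=K-.0003*ex
manip.move_linear(np.r_[T[:2],.1043],rate=.02); f=fz(5)-b; print("relieved",f.round(4),"along ex",f[:3]@ex,f[:3]@ey)
manip.set_gripper(.0,25); f=fz(6)-b; print("gripped",f.round(4),"ex,ey",f[:3]@ex,f[:3]@ey); st()
```

```text
relieved [-5.8225 -0.4486 11.4457 -0.0123] along ex -5.637296534048733 1.5244534478455447
gripped [-7.97100e+00 -1.51560e+00  1.29326e+01 -1.24000e-02] ex,ey -8.018919796832783 1.237446990595172
 t35.46 p [0.5599 0.0123 0.1057] f [-7.58 -2.42 13.95] m [-0.29  1.11 -0.05] w0.0103
```

Run:
```python
from h import *
b=np.load("bias.npy"); T=K-.0010*ex; z=.1043
manip.move_linear(np.r_[T[:2],z],rate=.02); f=fz(5)-b; print("f",f.round(4))
off=np.zeros(3); 
for a in (.15,.3,.45,.55,.65,.75,.85,1.0,1.2):
    j=np.cos(a)*ex-np.sin(a)*ey
    manip.move_pose(np.r_[T[:2],z],down(j)); f=fz(4)-b; s=manip.state()
    y=R.from_rotvec(s["tcp_rot"]).as_matrix()[:,1]; act=np.arctan2(-(y@ey),y@ex)
    print("%.2f act %.3f f %s z %.4f mz %.2f"%(a,act,f[:3].round(1),s["tool_pos"][2],s["moment"][2]), "t%.1f w%.4f"%(s["clock"],s["gripper_width"]))
    if np.linalg.norm(f[:2])>18 or abs(s["moment"][2])>.6 or f[2]>18.5: print("ABORT"); break
```

```text
f [-6.1453 -0.7433 11.358  -0.0123]
0.15 act 0.150 f [-6.  -1.4 11.7] z 0.1058 mz -0.01 t36.0 w0.0093
0.30 act 0.300 f [-6.  -1.  11.4] z 0.1058 mz 0.01 t36.4 w0.0097
0.45 act 0.450 f [-6.5 -1.2 11.7] z 0.1058 mz -0.01 t36.6 w0.0097
0.55 act 0.550 f [-6.  -1.5 11.8] z 0.1058 mz -0.05 t36.9 w0.0095
0.65 act 0.650 f [-6.1 -1.4 11.3] z 0.1058 mz -0.07 t37.2 w0.0095
0.75 act 0.750 f [-6.5 -1.2 11.8] z 0.1058 mz 0.00 t37.5 w0.0097
0.85 act 0.850 f [-6.1 -1.  11.8] z 0.1058 mz -0.06 t37.8 w0.0097
1.00 act 1.000 f [-6.3 -1.3 11.6] z 0.1058 mz 0.03 t38.1 w0.0098
1.20 act 1.200 f [-6.  -0.9 11.7] z 0.1058 mz -0.08 t38.4 w0.0099
```

Run:
```python
from h import *
b=np.load("bias.npy"); T=K-.0010*ex; z=.1043
for a in (1.35,1.45,1.5,1.54,1.565):
    j=np.cos(a)*ex-np.sin(a)*ey
    manip.move_pose(np.r_[T[:2],z],down(j)); f=fz(4)-b; s=manip.state()
    y=R.from_rotvec(s["tcp_rot"]).as_matrix()[:,1]; act=np.arctan2(-(y@ey),y@ex)
    print("%.2f act %.3f f %s z %.4f mz %.2f"%(a,act,f[:3].round(1),s["tool_pos"][2],s["moment"][2]), "t%.1f w%.4f"%(s["clock"],s["gripper_width"]))
    if np.linalg.norm(f[:2])>18 or abs(s["moment"][2])>.6 or f[2]>18.5: print("ABORT"); break
manip.dwell(.3)
# unload while still straddling
manip.set_gripper(.02); manip.move_linear(np.r_[T[:2],.108],rate=.02); f=fz(6)-b; print("after release",f.round(2)); 
manip.set_gripper(.035); manip.move_linear(np.r_[T[:2],.20],rate=.12)
G=K-.16*ex+.13*ez
manip.move_pose(G,down(-ey)); st("away")
for n in ("side","top"):
    c=cams.capture(n); cv2.imwrite(f"pics/{n}5.png",c["image"]); P=cloud(c)
    d=P-H; u=d@ex; v=d@ey; Z=P[...,2]
    pan=(u<-.03)&(u>-.215)&(abs(v)<.088)&(Z>.085)&(Z<.12)&~((abs(u+.17)<.035)&(abs(v)<.035))&((u<-.15)|(abs(v)>.06))
    A=np.c_[u[pan],v[pan],np.ones(pan.sum())]; zz=Z[pan]; a=np.linalg.lstsq(A,zz,rcond=None)[0]
    e=abs(A@a-zz)<.003; a=np.linalg.lstsq(A[e],zz[e],rcond=None)[0]; print(n,"angle",-a[0],a[2])
    k=(abs(u+.17)<.03)&(abs(v)<.03)&(Z>.122)&(Z<.15); w=np.stack([u,v],-1)[k]; V=np.linalg.svd(w-w.mean(0))[2][0]
    print("blade dir uv",V,len(w),w.mean(0))
    g=k&(c["image"].min(-1)>95); print("stripe",g.sum(),u[g].mean(),v[g].mean())
a=[cv2.imread("pics/side5.png")[140:300,200:440],cv2.imread("pics/top5.png")[110:270,220:460]]
cv2.imwrite("pics/c5.png",cv2.resize(np.vstack(a),None,fx=1.8,fy=1.8,interpolation=cv2.INTER_CUBIC))
```

```text
1.35 act 1.350 f [-6.3 -1.7 11.6] z 0.1058 mz -0.04 t38.7 w0.0097
1.45 act 1.450 f [-6.3 -1.1 11.9] z 0.1058 mz -0.06 t39.0 w0.0099
1.50 act 1.500 f [-6.6 -1.2 11.5] z 0.1058 mz -0.03 t39.3 w0.0096
1.54 act 1.540 f [-6.5 -1.1 12.3] z 0.1058 mz -0.02 t39.6 w0.0097
1.56 act 1.565 f [-6.6 -1.  12.2] z 0.1058 mz 0.06 t39.9 w0.0095
after release [-0.04  0.2  -0.19 -0.01]
away t42.92 p [ 0.4099 -0.0409  0.2284] f [-0.47  0.61 -0.05] m [-0.03 -0.02 -0.01] w0.0346
side angle -0.004672622389826095 0.1005162594632154
blade dir uv [-0.99977663  0.02113492] 134 [-0.17373932 -0.00300192]
stripe 14 -0.17826937395272457 0.0005234486124071658
top angle 0.0008712824364528795 0.10119335485870967
blade dir uv [-0.99993739  0.01118962] 114 [-0.17071388  0.00220364]
stripe 8 -0.18339964373172452 0.0007141973781294094
```

View pics/c5.png

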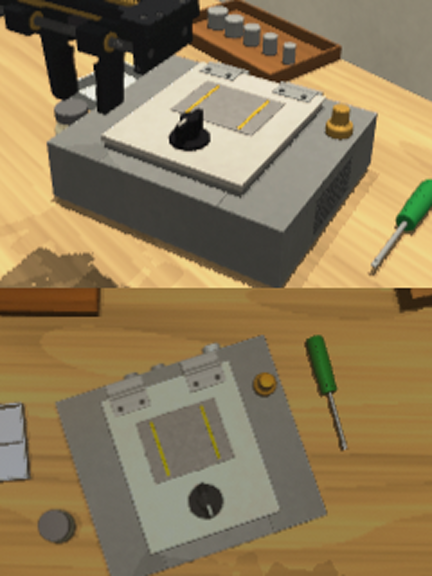

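The hatch stays level at about 0 rad with the gripper away. The stripe at (208,508) points to the free edge, and the surrounding things haven't moved. I'm handing it in.

```bash
python3 -c "
from h import *
st(); order.close_job()"
```

```text
t43.02 p [ 0.4105 -0.0407  0.2283] f [-1.15 -0.19  0.13] m [-0.05  0.04  0.01] w0.0347
the job is handed in; nothing more can be done
```

The hatch is shut and latched, and I handed the job in at about 43 s of the 72 s allowed.

**What I did:**
- **Closing:** I swung the panel down with the shut fingers until it rested on its seal, at about 0.045 rad.
- **Pressing:** With the fingertips on the knob skirt, I pressed in small steps until the panel met its rests. By estimate they carried about 5 N at most, against the 13 N limit.
- **Turning:** I eased off slightly, gripped the blade and turned it clockwise to 1.565 rad. The push stayed steady at about 12 N and the turning moment stayed under 0.1 N m, so the tongue never butted.

**Last checks, with the gripper clear:**
- **Hatch:** It stayed down by itself. The two cameras gave -0.005 and +0.001 rad.
- **Knob:** The blade lay within about 0.02 rad of fully turned, with the stripe towards the free edge.
- **Things around:** The brass piece, jar, driver and tray looked unmoved in the pictures; I did not measure them again.

**What disagreed:**
- **Camera offsets:** The two cameras differed by about 5 mm on the knob's sideways position. I used the middle, and the grip went on without trouble.
- **Resting angle:** They also gave 0.035 and 0.047 rad for the resting angle before pressing.
- **Side load:** About 10 N built up sideways on the fingers while pressing, and about 6 N remained during the turn. It went to zero on release.

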